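# Fit a spring-loaded conveyor roller into its stand

## Task

Fit the steel conveyor roller into the two-post stand: pull it out of the hooded rack by its bare stub until it lies wholly clear of the hood on the open rails, let go of it there, and take it again round the tube. Put the roller's sprung plunger into the slot of the tall post, push against the spring until the stub clears the short post, lower the roller level with the hole and let the spring seat the stub in the short post's hole, then let go. Leave the bottle, mug, grease tube and calculator where they are.

Things in the scene. Friction and masses are not known exactly. Their poses are not given: they have to be found in the camera images.
- roller: Steel conveyor roller, 0.2 to 0.45 kg: tube 40 mm diameter, 100 mm long, along its own y. Origin at the tube's centre, on the axis (it may spin about y). Fixed stub at -y, sprung plunger at +y; total 166 mm. Starts in the rack, axis 45 mm above the worktop, tube and plunger under the hood, stub bare in front of it, pointing along the rack's -y.
- stub_tip (a point): Centre of the stub's end face, on the roller's axis at y=-82 mm. The stub is a steel pin 14 mm diameter, 32 mm long, chamfered at the tip, fixed to the tube
- plunger_tip (a point): Centre of the sprung plunger's end face, on the roller's axis, at y=+84 mm when free. The plunger is a steel pin 14 mm diameter that then stands 34 mm out of the tube
- plunger (a joint): How far the plunger is pressed into the tube, m: 0 free, at most 0.024. Spring: 3 N when free, rising 0.35 N per mm to 11.5 N fully pressed. Seated in the stand it stays pressed 4 mm; to pass the short post it must be pressed at least 14 mm (17 mm is comfortable)
- rack: Fixed grey storage rack. Origin on the worktop under the hood's front edge, midway across; the roller comes out along the rack's -y. Hood y=0 to +150 mm, 54 mm wide, top at 72 mm, open only at its front. Baseplate 70 mm wide, 6 mm thick.
- rails (a point): Middle of the rack's open rails, at the rack's y=-95 mm, at the height of a lying roller's axis (45 mm): a good place for the tube's centre when pulled out. Two steel rails 8 mm thick, 28 mm apart, tops at 29.5 mm, run along the rack's y to y=-160 mm, where a plate 44 mm wide, 29 mm high ties them. They cradle the tube so it does not roll; supported to y=-105 mm.
- stand: Fixed grey roller stand. Origin on the worktop at the base's centre, z up. The roller's axis is to lie along the stand's y at z=60 mm, stub to -y, plunger to +y. Base 90x210 mm, 12 mm thick. Short post at -y, tall post at +y, each 60 mm wide; gap between their inner faces 142 mm (y=-71 to +71).
- stand_hole (a point): Centre of the mouth of the short post's blind hole, on its inner face (stand's y=-71 mm, z=60 mm): 19 mm diameter, 10 mm deep (bottom at y=-81). The short post's top is at 82 mm
- stand_slot (a point): On the back wall of the tall post's slot (stand's y=+81 mm), at z=60 mm. Slot: upright, open at the top, 20 mm wide, 10 mm deep, floor at z=50 mm, flared above z=107 mm; post top at 124 mm. With the roller's axis at z=95 mm the plunger can stand in the slot while the stub is still above the short post
- sealant: Bystander: small red bottle with white nozzle, 27x37x106 mm, standing; origin at the centre of its underside
- mug: Bystander: orange mug, 101 mm high; origin at the centre of its underside
- grease: Bystander: yellow grease tube, 42x155x34 mm, lying; origin at the centre of its underside
- calculator: Bystander: calculator, 125x73x15 mm, lying; origin at the centre of its underside

How it is judged:
By the outcome, as a careful person would: the job done as asked, in the order asked, and still so for the second after the job is handed in, with the robot touching nothing.
It also fails if it takes over 51 s, if anything falls off the work surface, if the arm or the gripper's body presses on something with over 40 N, if the wrist force passes 120 N, or if a joint passes its speed limit or range.

## Robot

A 7-joint arm with a two-finger parallel gripper is mounted at the origin on a cart in front of the work surface, level with it; the furniture and walls round the work are solid. World frame = base frame: x ahead of the robot, y to its left, z up, the work surface at z = 0. Lengths are in m, angles in rad, forces in N, time in s.
With the tool pointing down it reaches from about 0.425 to 0.825 m from the base axis. Payload 3.6 kg.
Tool frame: the origin (TCP) lies where the fingers leave the gripper's body, on its centre line; the fingertips stand 73 mm ahead of it and the grasp point (between the pads) lies 54 mm ahead of it; z points along the fingers, y is the line along which they close (so a half turn about z gives the same grasp; the last joint's range is limited). The gripper opens to 85 mm and grips with 20 to 120 N. Pads are 22 mm wide; open, the fingers measure 114 mm over their backs; the gripper's body (76 mm by 85 mm) begins 54 mm behind the grasp point. The pads swing forward as they close: fully open they stand 13 mm farther back than shut.
Start: joints at [1.264, 0.615, -0.013, 1.423, 0.008, 1.103, -0.04], TCP at [0.18, -0.625, 0.304] pointing down, gripper open.
Joint ranges: [-3.12, 3.12], [-0.3, 2.06], [-1.34, 1.32], [0.26, 2.42], [-1.36, 4.5], [0.01, 1.98], [-2.84, 2.84]. Speed limits (rad/s): [2.79, 2.79, 3.14, 3.14, 3.14, 3.14, 3.14].

## Interface

Orientations are given as a unit quaternion [x, y, z, w].
In Python, from station import arm, snapshot, camera_info, ticket gives the robot as it stands. Calls block until the motion is done:
- arm.movep(position, orientation): joint-space move of the TCP to a pose.
- arm.line_to(position, velocity=0.15, ori=None): straight line of the TCP; ori=None keeps the orientation; velocity is the mean speed in m/s.
- arm.move_j(angles): joint-space move.
- arm.move_gripper(opening, effort=None): opening from 0.0 (shut) to 1.0 (fully open); effort is the grip in N (None keeps the last); returns when the fingers have stopped.
- arm.pause(seconds).
- arm.ik(position, orientation): joint angles nearest the present ones, or None.
- snapshot(name): name is "scene" or "top"; returns the picture (420x560x3 uint8, blue, green, red); there is no depth.
- camera_info(name): a dict with "fx", "fy", "cx", "cy" (pixels), "dist_coeffs" ([k1, k2, p1, p2, k3] as OpenCV has them; the pictures are not rectified), "R" (3x3) and "t" (3): a world point X has camera coordinates R X + t. Camera axes: x right, y down, z forward; pixel columns grow to the right and rows downward; lengths in m; the calibration is good to about 2 mm. A picture is of the moment at which its call begins. camera_info takes no time and is no camera call.
A pose or a line that the arm cannot do raises arm.MotionError and nothing moves.
- ticket.finish_job(): hands the job in; it is judged then, once.
Readings, each from a call of its own:
- arm.read_time(): time.
- arm.read_joint_positions(): joint angles.
- arm.read_dq(): joint speeds.
- arm.read_effort(): joint torques, N m.
- arm.read_tool_pos(): TCP position.
- arm.read_eef_rot(): TCP orientation.
- arm.read_ft_force(): force on the tool from outside, world axes, zero at the start.
- arm.read_wrist_torque(): the same for the moment, N m.
- arm.read_opening(): opening from 0.0 (shut) to 1.0 (fully open).
- arm.read_finger_force(): force on a finger pad.
Only numpy, scipy, OpenCV 4.12 (cv2) and the standard library are available. Lean on these libraries where they do the work, as an engineer would, in place of code of your own. Each camera call takes 0.05 s, during which the arm holds its last target. There are 200 camera calls.

## Working session

There is one attempt and no reset: what is moved stays moved. The work goes in short steps, each a Python script; the robot and the scene stay as the last script left them, time stands still between calls to the robot, and variables do not carry over. Pictures are saved under pics/ and viewed, at most 10 in all, crops included, and the job is handed in when it is done.

```bash
ls; mkdir -p pics
python3 - <<'E'
from station import arm, snapshot, camera_info
import cv2
for n in ("scene","top"):
    cv2.imwrite(f"pics/{n}0.png",snapshot(n)); print(n,camera_info(n))
print(arm.read_time(),arm.read_eef_rot())
E
```

```text
pics
scene {'fx': 479.7521243020334, 'fy': 479.7521243020334, 'cx': 280.3014220320786, 'cy': 200.5015076054474, 'dist_coeffs': array([-0.16556987,  0.        ,  0.        ,  0.        ,  0.        ]), 'R': array([[ 0.88103583, -0.4730159 ,  0.005642  ],
       [-0.36178638, -0.68144888, -0.63619026],
       [ 0.30477284,  0.55846521, -0.77151158]]), 't': array([-0.45453832,  0.25768405,  0.94555196])}
top {'fx': 491.11032552623806, 'fy': 491.11032552623806, 'cx': 286.76760936362706, 'cy': 213.68939151271536, 'dist_coeffs': array([-0.1798956,  0.       ,  0.       ,  0.       ,  0.       ]), 'R': array([[-0.13710272, -0.99053655, -0.00633931],
       [-0.96710986,  0.13523888, -0.21542739],
       [ 0.21424603, -0.02340487, -0.97649928]]), 't': array([0.10250498, 0.52013266, 1.20763656])}
0.1 [ 9.90225128e-01  1.39473385e-01 -1.79772111e-04 -1.15703660e-03]
```

View pics/scene0.png

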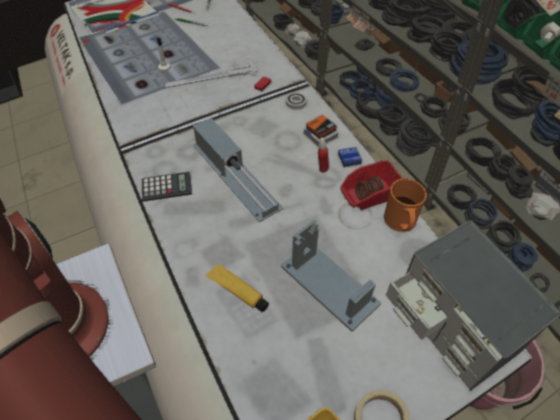

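View pics/top0.png

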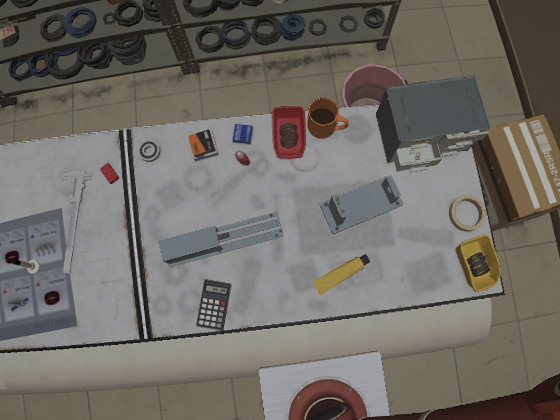

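The scene view shows the hooded rack at about (195–278, 120–218), with the stub at (233,161). The stand is at (283–380, 223–327), tall post at (305,245) and short post at (360,297). In the top view the rack is at (160–285, 213–263) and the stand at (320–403, 177–232). Both open ends point towards world −y. I'll enlarge both to get accurate corners.

Run:
```python
import cv2,numpy as np
s=cv2.imread("pics/scene0.png");t=cv2.imread("pics/top0.png")
def crop(im,x,y,w,h,k,step=10):
    c=cv2.resize(im[y:y+h,x:x+w],None,fx=k,fy=k,interpolation=cv2.INTER_CUBIC)
    for u in range((x//step+1)*step,x+w,step):
        cv2.line(c,((u-x)*k,0),((u-x)*k,5),(0,0,255),1)
        if u%20==0: cv2.putText(c,str(u),((u-x)*k-10,16),0,.35,(0,0,255),1)
    for v in range((y//step+1)*step,y+h,step):
        cv2.line(c,(0,(v-y)*k),(5,(v-y)*k),(0,0,255),1)
        if v%20==0: cv2.putText(c,str(v),(6,(v-y)*k+4),0,.35,(0,0,255),1)
    return c
cv2.imwrite("pics/c_top_rack.png",crop(t,155,205,133,65,6)); 
cv2.imwrite("pics/c_top_stand.png",crop(t,312,170,100,70,8))
cv2.imwrite("pics/c_sc_rack.png",crop(s,185,112,100,110,5)); 
cv2.imwrite("pics/c_sc_stand.png",crop(s,275,215,112,118,5))
a=cv2.imread("pics/c_sc_rack.png");b=cv2.imread("pics/c_sc_stand.png")
o=np.zeros((600,800,3),np.uint8)
o[:550,:400]=a[:, :400]; o[:590,400:]=b[:,:400]
# full widths
cv2.imwrite("pics/c_sc.png",o)
```

```text
(no output)
```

View pics/c_top_rack.png

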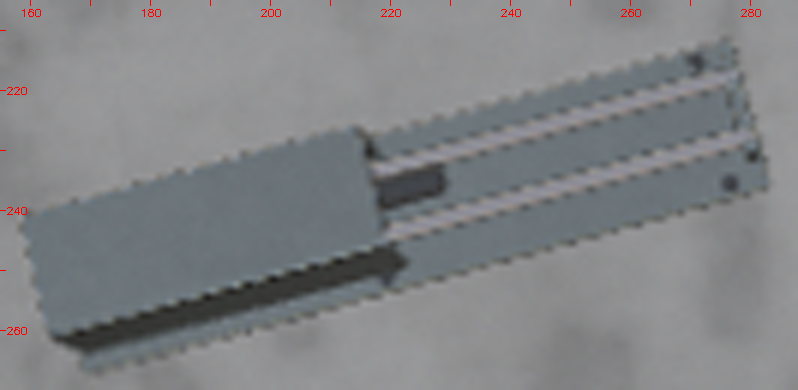

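View pics/c_top_stand.png

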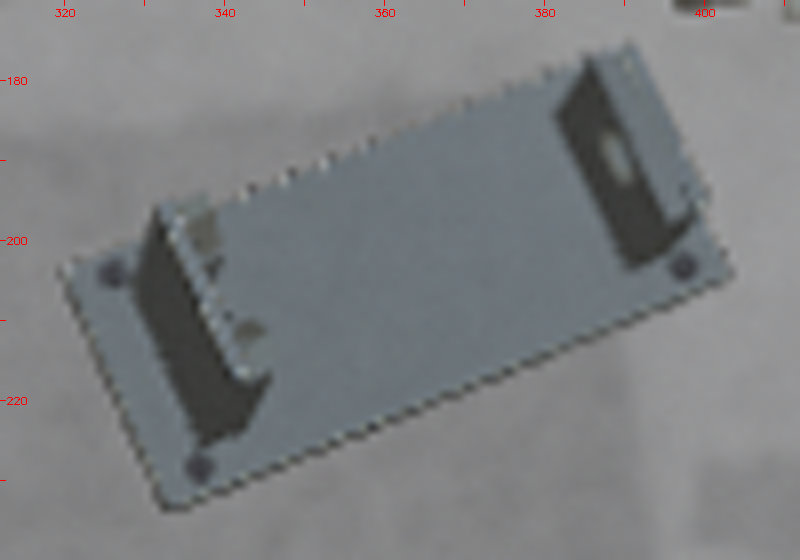

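View pics/c_sc_rack.png

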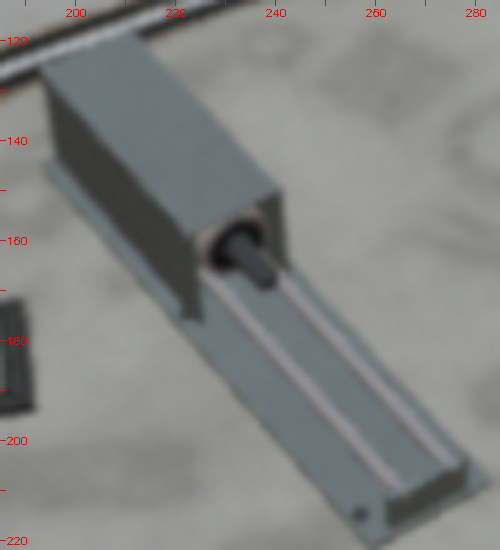

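View pics/c_sc_stand.png

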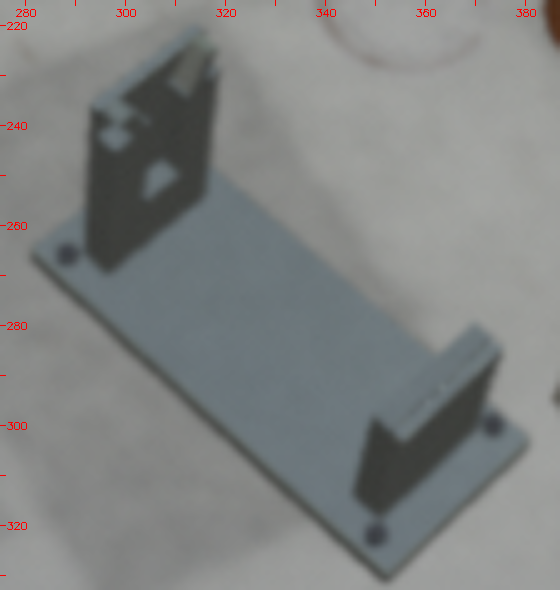

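The crops show all the corners clearly. In full-image pixels the stub tip is near (229,235) in top and (238,167.5) in scene. Base bolts, post tops and hood corners can all be matched across the two views, so I'll triangulate them.

```bash
cat > geo.py <<'E'
import numpy as np,cv2
from station import camera_info
C={n:camera_info(n) for n in("scene","top")}
def ray(n,uv):
    c=C[n];K=np.array([[c["fx"],0,c["cx"]],[0,c["fy"],c["cy"]],[0,0,1]])
    p=cv2.undistortPoints(np.array([[uv]],float),K,np.array(c["dist_coeffs"]))[0,0]
    R=np.array(c["R"]);d=R.T@[p[0],p[1],1];return -R.T@np.array(c["t"]),d/np.linalg.norm(d)
def plane(n,uv,z):
    o,d=ray(n,uv);return o+d*(z-o[2])/d[2]
def tri(ut,us):
    (a,d),(b,e)=ray("top",ut),ray("scene",us)
    s=np.linalg.lstsq(np.c_[d,-e],b-a,rcond=None)[0]
    p,q=a+s[0]*d,b+s[1]*e;return (p+q)/2,np.linalg.norm(p-q)
def px(c,x,y,k): return (x+c[0]/k-.45,y+c[1]/k-.45)
E
python3 - <<'E'
from geo import *
np.set_printoptions(precision=4,suppress=True)
TR=lambda c:px(c,155,205,6);TS=lambda c:px(c,312,170,8);SR=lambda c:px(c,185,112,5);SS=lambda c:px(c,275,215,5)
pairs={'hood_fl':((388,247),(193,237),.072,'r'),'hood_fr':((358,126),(280,190),.072,'r'),'hood_rl':((55,335),(42,68),.072,'r'),'hood_rr':((22,218),(140,35),.072,'r'),
'stub_tip':((445,180),(267,278),.045,'r'),'base_fl':((768,187),(372,545),.006,'r'),'base_fr':((733,40),(490,482),.006,'r'),
'boltA':((112,273),(66,254),.012,'s'),'boltC':((683,265),(375,535),.012,'s'),'cornA':((62,265),(30,253),.012,'s'),'cornC':((735,275),(528,440),.012,'s'),
'sp_lin':((0,0),(373,417),.082,'s'),'sp_rin':((590,55),(475,325),.082,'s'),'sp_rout':((632,40),(500,352),.082,'s'),'sp_lout':((697,192),(402,443),.082,'s'),'tall_lout':((0,0),(90,103),.124,'s'),
'cornB_top':((168,510),(30,253),.012,'s'),'corn_front':((735,275),(387,573),.012,'s'),'bolt_tl':((200,467),(66,254),.012,'s'),'bolt_sr':((0,0),(492,425),.012,'s')}
for n,(t,s,z,w) in pairs.items():
    a,b=((TR,SR) if w=='r' else (TS,SS)); a,b=a(t),b(s)
    print(n,*tri(a,b),'top@z',plane('top',a,z)[:2],'sc@z',plane('scene',b,z)[:2])
E
```

```text
hood_fl [0.47   0.2102 0.0692] 0.0035776751509423712 top@z [0.4677 0.2102] sc@z [0.4709 0.2075]
hood_fr [0.5213 0.2172 0.0718] 0.000608363917302255 top@z [0.521  0.2172] sc@z [0.5215 0.2169]
hood_rl [0.4496 0.3542 0.0745] 0.0013825971235299614 top@z [0.4493 0.3549] sc@z [0.4511 0.357 ]
hood_rr [0.5059 0.3664 0.0633] 0.006244296254866841 top@z [0.5011 0.3647] sc@z [0.5059 0.3566]
stub_tip [0.4976 0.1851 0.0507] 0.0013596325271894108 top@z [0.498  0.1858] sc@z [0.5003 0.1901]
base_fl [0.484  0.0477 0.0048] 0.0021275592848912254 top@z [0.4827 0.0479] sc@z [0.4847 0.0468]
base_fr [0.5511 0.0544 0.0055] 8.235005743044141e-05 top@z [0.551  0.0544] sc@z [0.551  0.0541]
boltA [ 0.5271 -0.0768 -0.0216] 0.06418319623263687 top@z [ 0.552 -0.078] sc@z [ 0.4832 -0.0947]
boltC [ 0.5279 -0.27    0.0136] 0.00019962882543812912 top@z [ 0.5281 -0.2704] sc@z [ 0.5286 -0.2694]
cornA [ 0.5258 -0.0611 -0.0333] 0.0819141818288869 top@z [ 0.5571 -0.0618] sc@z [ 0.4698 -0.0869]
cornC [ 0.5385 -0.2815  0.0882] 0.06751436876846999 top@z [ 0.5223 -0.2874] sc@z [ 0.6075 -0.2643]
sp_lin [ 0.7353 -0.0822 -0.3582] 
[... 195 characters left out ...]
 0.0793] 0.0006328908514486417 top@z [ 0.5894 -0.2499] sc@z [ 0.5882 -0.2515]
sp_lout [ 0.5372 -0.2632  0.0739] 0.0023023004448784225 top@z [ 0.5365 -0.2614] sc@z [ 0.5327 -0.266 ]
tall_lout [ 0.5802 -0.0455  0.0473] 0.11683772716967661 top@z [ 0.6175 -0.045 ] sc@z [ 0.4899 -0.0979]
cornB_top [ 0.4707 -0.0846  0.0077] 0.0006523743592670588 top@z [ 0.4697 -0.084 ] sc@z [ 0.4698 -0.0869]
corn_front [ 0.5221 -0.2867  0.0154] 0.0009996632524794074 top@z [ 0.5223 -0.2874] sc@z [ 0.5238 -0.2857]
bolt_tl [ 0.482  -0.0965  0.0153] 0.00023749925872112377 top@z [ 0.4825 -0.0968] sc@z [ 0.4832 -0.0947]
bolt_sr [ 0.7888 -0.0949 -0.4235] 0.005903942055624885 top@z [ 0.6519 -0.0551] sc@z [ 0.5984 -0.2512]
```

All heights agree with the sizes given (hood top about 70–72 mm, stand base 12–15, short post top 80). The resulting poses are:
- **Rack:** origin about (0.4955, 0.213), yaw 0.134.
- **Stand:** origin about (0.540, −0.1743), yaw 0.256.
- **Stub tip:** rack y about −28 mm.

I'll set up helpers and check IK for both half-turns.

```bash
cat > h.py <<'E'
import numpy as np
from scipy.spatial.transform import Rotation as Ro
from station import arm,snapshot
np.set_printoptions(precision=4,suppress=True)
RACK=(np.array([.4955,.2130,0]),.134); STAND=(np.array([.540,-.1743,0]),.256)
G=.054
def P(f,p): return f[0]+Ro.from_euler('z',f[1]).apply(p)          # frame point -> world
def Q(yaw,s=1): # tool down, closing line along frame x
    y=s*np.array([np.cos(yaw),np.sin(yaw),0]);z=np.array([0,0,-1.]);return Ro.from_matrix(np.c_[np.cross(y,z),y,z]).as_quat()
def T(f,p): return P(f,p)+[0,0,G]      # TCP for a grasp point
def st(m=''): print(m,'t',round(arm.read_time(),2),'tcp',np.array(arm.read_tool_pos()),'F',np.array(arm.read_ft_force()),'op',round(arm.read_opening(),3),'ff',arm.read_finger_force())
E
python3 - <<'E'
from h import *
for s in(1,-1):
  for n,f,p in(('stub',RACK,[0,-.016,.053]),('pulled',RACK,[0,-.165,.053]),('tube',RACK,[0,-.095,.045]),('st',STAND,[0,.0,.12]),('st',STAND,[0,.015,.06])):
    j=arm.ik(T(f,p),Q(f[1],s)); print(s,n,None if j is None else np.array(j))
E
```

```text
1 stub [-0.1647  0.75   -0.3948  1.9325  0.5164  0.5597 -0.7751]
1 pulled [ 0.0393  0.7186 -0.2701  1.9778  0.3798  0.4936 -0.3702]
1 tube [-0.0849  0.7367 -0.2866  1.9754  0.4183  0.4865 -0.5403]
1 st [ 0.5369  0.6793 -0.4187  1.8005  0.3869  0.7436  0.1682]
1 st [ 0.4887  0.7585 -0.3784  1.861   0.4603  0.6091  0.0776]
-1 stub [ 0.2261  1.039  -1.1532  1.9208  1.1459  1.0446  1.8123]
-1 pulled [-0.368   0.734   0.3571  1.9907 -0.5064  0.5038 -2.6531]
-1 tube [-0.505   0.7515  0.3627  1.9886 -0.535   0.4951 -2.7615]
-1 st [ 0.0525  0.6702  0.3521  1.8165 -0.3334  0.7134 -2.2966]
-1 st [ 0.0376  0.7555  0.3396  1.8758 -0.4284  0.5822 -2.2319]
```

Run:
```python
from h import *
q=Q(RACK[1])
arm.movep(T(RACK,[0,-.017,.16]),q); st('above')
arm.line_to(T(RACK,[0,-.017,.054]),.12); st('down')
arm.move_gripper(.35,30); st('part')
arm.move_gripper(0,40); st('grip')
import cv2; cv2.imwrite('pics/g1t.png',snapshot('top')); cv2.imwrite('pics/g1s.png',snapshot('scene'))
```

```text
above t 3.2 tcp [0.4983 0.1952 0.2139] F [-1.1283 -1.222   0.3384] op 0.998 ff 0.0
down t 4.23 tcp [0.4981 0.1965 0.1086] F [-0.0926  0.212  -0.3792] op 0.997 ff 0.0
part t 4.81 tcp [0.4978 0.1961 0.108 ] F [-0.4773 -0.4832  1.329 ] op 0.351 ff 0.0
grip t 5.09 tcp [0.4983 0.1963 0.1082] F [1.0926 0.1197 0.8097] op 0.142 ff 38.95684704591986
```

Run:
```python
from h import *
import cv2
arm.line_to(T(RACK,[0,-.166,.054]),.10); st('pulled')
arm.move_gripper(.5); arm.pause(.1); st('rel')
arm.move_gripper(1.0)
arm.line_to(T(RACK,[0,-.166,.14]),.2)
arm.line_to(T(RACK,[0,-.30,.20]),.25); st('away')
a=snapshot('top');b=snapshot('scene');cv2.imwrite('pics/p_t.png',a);cv2.imwrite('pics/p_s.png',b)
A=cv2.resize(a[195:275,195:328],None,fx=6,fy=6,interpolation=3)[:300,:798] if 0 else cv2.resize(a[200:260,195:328],None,fx=6,fy=6,interpolation=3)
B=cv2.resize(b[130:178,190:323],None,fx=6,fy=6,interpolation=3)
B=cv2.resize(b[140:235,215:315],None,fx=6,fy=6,interpolation=3)
cv2.imwrite('pics/p_tc.png',A);cv2.imwrite('pics/p_sc.png',B)
```

```text
pulled t 6.83 tcp [0.5178 0.0485 0.1081] F [3.2469 0.7965 1.77  ] op 0.144 ff 39.27678560488857
rel t 7.33 tcp [0.5173 0.0483 0.1078] F [-0.985  -0.1779 -0.5373] op 0.501 ff 0.0
away t 9.15 tcp [ 0.5347 -0.0829  0.2528] F [-1.3691  0.5731 -0.5385] op 0.997 ff 0.0
```

View pics/p_tc.png

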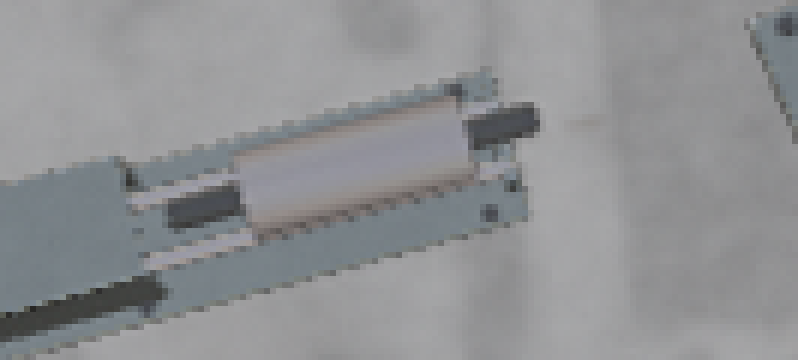

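The top crop shows the roller clear of the hood on the open rails. The plunger tip is at about (222.5,234.7) and the stub tip at about (284.5,219.4). I'll measure its axis from the dark pins in both views.

Run:
```python
from geo import *; from h import RACK,Ro
np.set_printoptions(precision=4,suppress=True)
tip={n:px(c,195,200,6) for n,c in dict(plunger=(168,211),stub=(540,119),tl=(246,197),tr=(470,140)).items()}
for n,u in tip.items():
    p=plane('top',u,.045); print(n,p,Ro.from_euler('z',-RACK[1]).apply(p-RACK[0]))
im=cv2.imread('pics/p_t.png')
for nm,(x,y,w,h) in dict(top=(195,200,100,60),scene=(215,140,100,95)).items():
    im=cv2.imread(f'pics/p_{nm[0]}.png')[y:y+h,x:x+w].astype(int); g=im.max(2)
    n,l,s,c=cv2.connectedComponentsWithStats((g<92).astype('uint8'))
    for i in range(1,n):
        if s[i,4]>12: print(nm,s[i],c[i]+[x,y])
```

```text
plunger [0.4998 0.2017 0.045 ] [ 0.0027 -0.0117  0.045 ]
stub [0.5177 0.0373 0.045 ] [-0.0014 -0.1771  0.045 ]
tl [0.5012 0.1675 0.045 ] [-0.0004 -0.0458  0.045 ]
tr [0.5128 0.0685 0.045 ] [-0.0022 -0.1455  0.045 ]
top [78 18 12  7 51] [278.2353 220.7255]
top [28 31 13  7 58] [228.7759 234.2931]
top [  0  46  28  11 125] [208.144 250.728]
scene [  61    0   39   73 1502] [297.3609 174.3901]
scene [18 11  9 19 99] [237.5354 159.6869]
scene [  0  12  10  24 136] [219.3456 163.5147]
scene [ 45  53  18  24 202] [268.3564 203.7327]
scene [85 86 15  9 55] [307.1091 231.8545]
```

View pics/p_sc.png

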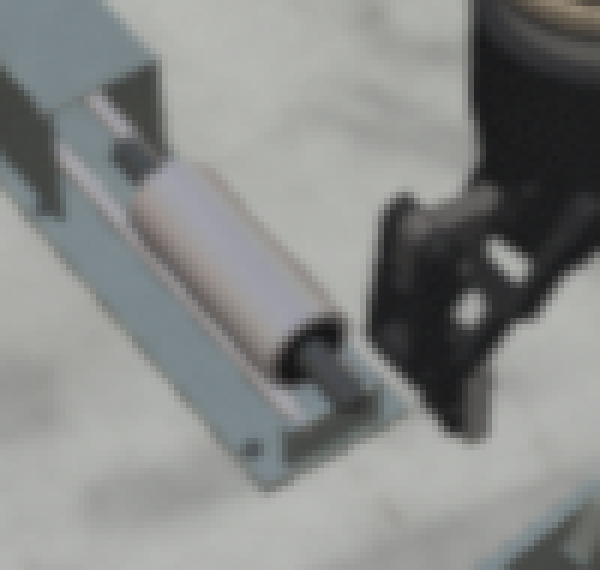

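The scene crop confirms the roller lies on both rails, with the plunger clear of the hood. Triangulating the tips checks its height, and I'll refine both yaws with straight-edge fits on the mask.

Run:
```python
from geo import *
np.set_printoptions(precision=4,suppress=True)
for n,t,s in(('pl',(168,211),(120,158)),('st',(540,119),(362,395))):
    print(n,*tri(px(t,195,200,6),px(s,215,140,6)))
def edge(nm,a,b,z,w=3):
    # sub-pixel edge along a-b: max gradient across, cast to plane z, line fit
    g=cv2.GaussianBlur(cv2.imread(f'pics/{nm}0.png'),(0,0),.8).astype(np.float32)
    a,b=np.array(a,float),np.array(b,float);d=(b-a)/np.linalg.norm(b-a);nrm=np.array([-d[1],d[0]])
    ts=np.linspace(.1,.9,60);off=np.arange(-w,w+.01,.2);P=[]
    for t in ts:
        q=a+t*(b-a)+off[:,None]*nrm
        v=cv2.remap(g,q[:,0].astype(np.float32)[None],q[:,1].astype(np.float32)[None],1)[0].astype(float)
        v=v[:,0]-v[:,2]  # blueness
        G=np.gradient(v);k=np.argmax(abs(G));P.append(plane(nm,q[k],z)[:2])
    P=np.array(P);l=cv2.fitLine(P.astype(np.float32),cv2.DIST_HUBER,0,1e-4,1e-4).ravel()
    if l[1]<0:l[:2]*=-1
    r=np.abs((P-l[2:])@[-l[1],l[0]]);print(nm,'yaw',np.arctan2(-l[0],l[1]),'pt',l[2:],'res',np.median(r)*1e3)
S=lambda c:px(c,312,170,8);R=lambda c:px(c,155,205,6);SS=lambda c:px(c,275,215,5);SR=lambda c:px(c,185,112,5)
print('stand near');edge('top',S((168,510)),S((735,275)),.006);edge('scene',SS((30,253)),SS((387,573)),.012)
print('stand far');edge('top',S((270,175)),S((570,70)),.012);edge('scene',SS((215,165)),SS((440,345)),.012)
print('rack base near');edge('top',R((400,282)),R((768,187)),.006);edge('scene',SR((200,330)),SR((372,545)),.006)
print('rack far');edge('top',R((375,135)),R((733,40)),.006);edge('scene',SR((300,270)),SR((490,482)),.006)
```

```text
pl [0.4987 0.2027 0.0396] 0.00421719656233234
st [0.5188 0.0369 0.0518] 0.004997999990360257
stand near
top yaw 0.25156388 pt [ 0.4979 -0.1856] res 0.47001017132164663
scene yaw 0.25564593 pt [ 0.4987 -0.1888] res 0.5166311291879814
stand far
top yaw 0.2573758 pt [ 0.586 -0.181] res 0.4716150542277481
scene yaw 0.26416585 pt [ 0.5791 -0.1499] res 0.6452323359395622
rack base near
top yaw 0.13281472 pt [0.4727 0.1314] res 0.4150513426008762
scene yaw 0.1299444 pt [0.4746 0.1242] res 0.5815466309831792
rack far
top yaw 0.13212009 pt [0.5397 0.1364] res 0.5274313149902987
scene yaw 0.12492939 pt [0.5439 0.1175] res 0.4645117473139668
```

Measured axis height is about 45.7 mm, the tube is 99.7 mm long with its centre at rack y = −95.7 mm, and the yaws and centres are confirmed. Next I grip the tube and carry it to the pre-entry pose above the stand.

```bash
sed -i 's/,\.134)/,.132)/' h.py
python3 - <<'E'
from h import *
import cv2
c=P(RACK,[0,-.0957,0]); dz=-.004
arm.movep(c+[0,0,.13+G],Q(.132)); st('above')
arm.line_to(c+[0,0,.045+dz+G],.12); st('down')
arm.move_gripper(0,100); st('grip')
arm.line_to(c+[0,0,.17+dz+G],.15); st('lift')
arm.movep(T(STAND,[0,-.022,.17+dz]),Q(STAND[1]))
arm.line_to(T(STAND,[0,-.022,.100+dz]),.1); arm.pause(.2); st('pre')
a=snapshot('top');b=snapshot('scene');cv2.imwrite('pics/q_t.png',a);cv2.imwrite('pics/q_s.png',b)
A=cv2.resize(a[165:240,310:410],None,fx=4,fy=4,interpolation=3);B=cv2.resize(b[205:335,275:385],None,fx=4,fy=4,interpolation=3)
o=np.zeros((520,840,3),np.uint8);o[:300,:400]=A;o[:520,400:840]=B;cv2.imwrite('pics/q.png',o[:, :800])
E
```

```text
above t 10.12 tcp [0.5085 0.1172 0.184 ] F [ 0.3279 -0.0302  0.3069] op 1.002 ff 0.0
down t 11.01 tcp [0.5086 0.1182 0.0956] F [0.6658 0.0363 0.8159] op 0.997 ff 0.0
grip t 11.52 tcp [0.5091 0.1183 0.0961] F [ 0.5843 -0.1114  4.9843] op 0.444 ff 99.42322969436646
lift t 12.5 tcp [0.5074 0.1176 0.2189] F [-0.1681  0.1195 -1.812 ] op 0.444 ff 100.3251314163208
pre t 14.75 tcp [ 0.5459 -0.1956  0.1507] F [ 0.5858 -0.1073 -1.5462] op 0.437 ff 100.31942367553711
```

View pics/q.png

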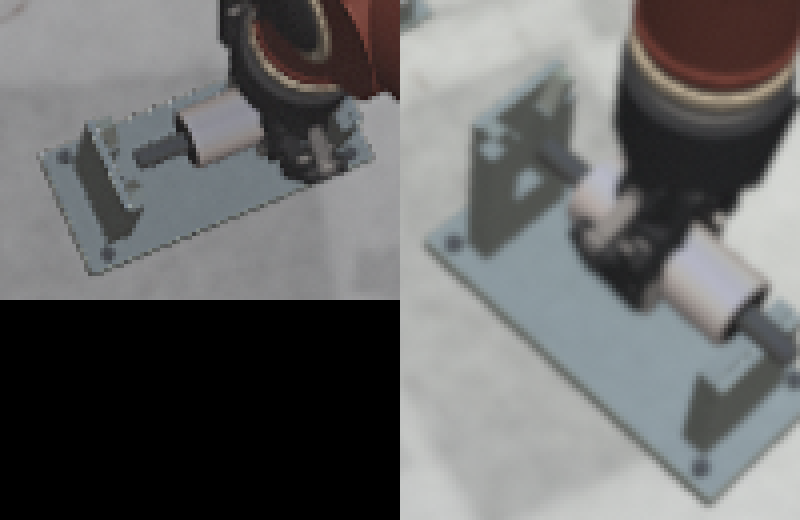

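The picture shows the roller held level. The plunger points at the slot (tip about (343.9,203.9) in top) and the stub is over the short post. I'll check the tip's position in the stand frame, using the mask centroid of the pin for its axis.

Run:
```python
from geo import *; from h import STAND,Ro
np.set_printoptions(precision=4,suppress=True)
L=lambda p:Ro.from_euler('z',-STAND[1]).apply(p-STAND[0])
t=(310+136/4-.4,165+157.5/4-.4); s=(275+(542-400)/4-.4,205+148/4-.4)
print('tip top@.1',L(plane('top',t,.1)),'scene@.1',L(plane('scene',s,.1)),'tri',L(tri(t,s)[0]))
st=(275+(792-400)/4-.4,205+350/4-.4);print('stub scene@.1',L(plane('scene',st,.1)))
im=cv2.imread('pics/q_t.png').max(2)[195:212,342:356]; print(im)
# slot edges at the tall post's top in the first pictures (z=.124)
for c in((160,205),(245,378)): print('tall inner/outer top corner',L(plane('top',px(c,312,170,8),.124)))
for c in((90,103),(190,30),(105,112),(218,75)): print('sc tall',L(plane('scene',px(c,275,215,5),.124)))
```

```text
tip top@.1 [0.0008 0.0629 0.1   ] scene@.1 [-0.0019  0.063   0.1   ] tri [-0.      0.0632  0.0986]
stub scene@.1 [ 0.0027 -0.099   0.1   ]
[[137 131 130 129 129 128 127 128 126 128 131  90  31  57]
 [130 130 130 130 129 129 128 127 128 127 131 105  31  33]
 [131 130 131 131 131 130 129 129 130 131 132 131  31  32]
 [130 128 128 129 130 130 129 132 132 133 103 108  62  70]
 [128 128 128 127 129 130 132 135 107  93  76  80  76  81]
 [129 130 129 131 132  99 104  90  78  74  74  77  78  79]
 [130 132 133 107  98  74  80  73  77  79  80  79  76  78]
 [130 105  89  78  77  77  79  77  78  78  78  74  70  69]
 [131  78  74  77  81  78  79  79  79  73  68  63  64  78]
 [130  86  67  78  79  77  75  68  67  59  79  97 119 123]
 [130 126  59  71  72  67  63  54  76 121 124 125 130 129]
 [130 131  84  59  57  80  75 120 125 130 128 128 125 129]
 [128 131 126 100 120 125 121 130 129 128 129 128 128 129]
 [129 128 130 126 129 128 129 128 128 126 125 129 128 128]
 [130 121 129 129 130 129 129 128 127 125 127 127 128 127]
 [ 98  92 110 127 128 129 130 130 128 127 125 126 127 128]
 [ 87  86  88 116 129 130 128 128 127 126 126 125 128 129]]
tall inner/outer top corner [0.0282 0.086  0.124 ]
tall inner/outer top corner [-0.0316  0.0839  0.124 ]
sc tall [-0.0291  0.0866  0.124 ]
sc tall [0.0256 0.0852 0.124 ]
sc tall [-0.0278  0.0794  0.124 ]
sc tall [0.0178 0.0618 0.124 ]
```

The tip is at stand (0, 63, 99) mm against an expected (0, 62, 100), so it is aligned. Entering the slot and pressing the spring.

Run:
```python
from h import *
import sys
dz=-.004
def L(m):
    F=Ro.from_euler('z',-STAND[1]).apply(arm.read_ft_force()); p=Ro.from_euler('z',-STAND[1]).apply(np.array(arm.read_tool_pos())-STAND[0])
    print(m,'t',round(arm.read_time(),2),'grasp',p-[0,0,G+dz],'F',F)
    return F
go=lambda y,z,v:arm.line_to(T(STAND,[0,y,z+dz]),v)
go(-.022,.096,.05); arm.pause(.1); F0=L('ref')
go(-.008,.096,.06); arm.pause(.1); L('in slot')
for y in(.002,.010,.016):
    go(y,.096,.05); arm.pause(.15); F=L(f'press {y}')-F0
    if abs(F[0])>8 or abs(F[2])>8 or F[1]<-20: print('odd, stop'); sys.exit()
```

```text
ref t 15.2 grasp [-0.0001 -0.0221  0.0959] F [ 0.5925 -0.8207 -2.2851]
in slot t 15.68 grasp [ 0.     -0.0081  0.0961] F [-0.8974 -0.347  -1.9972]
press 0.002 t 16.18 grasp [-0.0002  0.0007  0.096 ] F [-0.22   -4.8485 -2.7792]
press 0.01 t 16.64 grasp [-0.0002  0.0077  0.096 ] F [ 0.2626 -7.3196 -3.824 ]
press 0.016 t 17.06 grasp [-0.0003  0.0127  0.0961] F [-0.623  -9.4837 -3.0055]
```

The spring force matches 3 + 0.35 N/mm (about 17 mm pressed). The arm gives a few mm under load, so I'll press slightly further and then lower in checked steps.

Run:
```python
from h import *
import sys,cv2
dz=-.004
def L(m):
    F=Ro.from_euler('z',-STAND[1]).apply(arm.read_ft_force()); p=Ro.from_euler('z',-STAND[1]).apply(np.array(arm.read_tool_pos())-STAND[0])
    print(m,'t',round(arm.read_time(),2),'grasp',p-[0,0,G+dz],'F',F)
    return F
go=lambda y,z,v:arm.line_to(T(STAND,[0,y,z+dz]),v)
go(.0195,.096,.05); arm.pause(.15); L('press')
for z in(.085,.078,.068,.060):
    go(.0195,z,.05); arm.pause(.15); F=L(f'z {z}')
    if abs(F[0])>8 or F[2]>8 or F[1]<-18: print('odd, stop'); sys.exit()
a=snapshot('top');b=snapshot('scene');cv2.imwrite('pics/r_t.png',a);cv2.imwrite('pics/r_s.png',b)
A=cv2.resize(a[165:240,310:410],None,fx=4,fy=4,interpolation=3);B=cv2.resize(b[205:335,275:385],None,fx=4,fy=4,interpolation=3)
o=np.zeros((520,840,3),np.uint8);o[:300,:400]=A;o[:520,400:840]=B;cv2.imwrite('pics/r.png',o[:, :800])
```

```text
press t 17.46 grasp [-0.0003  0.0155  0.0961] F [ 0.1992 -9.7379 -2.7123]
z 0.085 t 17.98 grasp [0.0004 0.0156 0.0858] F [  1.0885 -10.0522   0.4928]
z 0.078 t 18.42 grasp [0.0007 0.0156 0.079 ] F [ 0.7465 -9.9809  0.9787]
z 0.068 t 18.92 grasp [0.0008 0.0156 0.069 ] F [ 1.5001 -9.4149  0.1328]
z 0.06 t 19.38 grasp [0.0009 0.0156 0.0611] F [ 1.49   -9.4722  0.9008]
```

View pics/r.png

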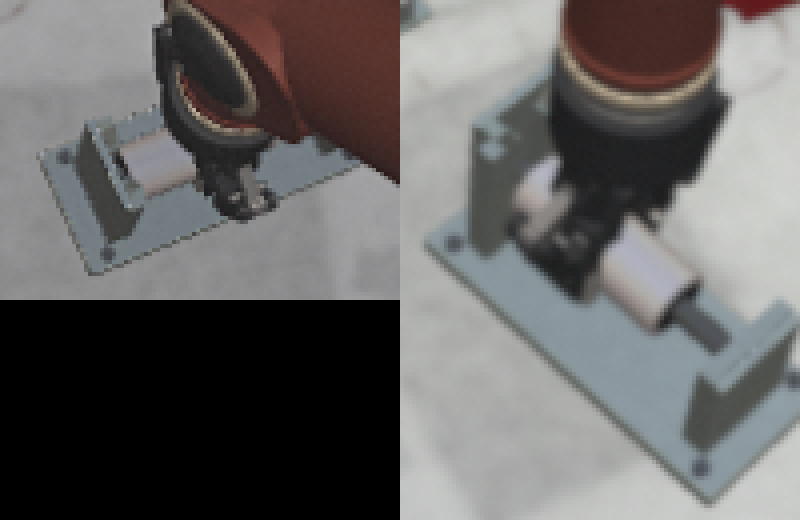

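The stub is now inside the gap, just short of the short post, with its tip at about (354.6,290.9) in scene, and the plunger is in the slot. I'll check the tip against the hole line.

Run:
```python
from geo import *; from h import STAND,Ro
L=lambda p:Ro.from_euler('z',-STAND[1]).apply(p-STAND[0])
im=cv2.imread('pics/r_s.png').max(2)
print(im[276:298,340:364])
for z in(.056,.06,.064): print(z,L(plane('scene',(275+320/4-.4,205+345/4-.4),z)))
```

```text
[[191 190 188 185 174 152 123  93  66  77 120 152 165 170 171 173 175 178
  182 186 188 192 195 196]
 [190 190 187 176 150 114  80  53  44  84 131 153 159 164 168 171 173 177
  181 185 189 191 194 197]
 [187 188 179 153 113  74  50  38  56 105 144 158 159 159 164 167 172 176
  181 187 189 193 195 196]
 [183 179 157 117  77  59  60  58  82 126 152 161 161 158 160 166 171 176
  182 187 191 194 195 197]
 [174 157 123  82  65  73  79  80 100 136 156 161 161 161 161 162 168 174
  180 186 192 195 197 198]
 [158 124  85  63  74  84  89  89 100 126 147 157 160 161 161 162 163 169
  176 183 190 194 196 199]
 [133  91  60  64  77  86  91  91  93 105 125 145 156 160 160 161 161 163
  167 176 185 191 194 196]
 [103  63  46  61  75  82  87  90  91  92 100 119 136 152 159 160 161 161
  162 167 176 186 191 193]
 [ 74  41  40  55  66  74  81  87  90  91  91  96 110 133 150 158 161 161
  162 162 165 177 184 182]
 [ 49  35  50  69  72  72  75  82  88  90  91  90  91 105 126 147 157 161
  161 162 162 165 170 165]
 [ 47  61  89 113 108  89  75  75  81  87  90  91  89  90 101 125 148 159
  161 163 162 16
[... 517 characters left out ...]
[161 160 160 159 159 159 160 160 160 157 145 117  88  80  95 120 143 155
  157 156 155 151 151 160]
 [160 161 160 161 161 161 161 161 162 161 158 145 121 110 127 145 155 157
  157 156 151 144 146 155]
 [162 161 161 162 161 161 161 161 162 162 160 157 150 147 152 156 157 157
  156 152 151 147 151 151]
 [161 161 162 161 161 162 161 162 161 162 161 159 157 157 157 157 157 155
  149 146 159 157 152 138]
 [161 162 162 162 162 161 162 162 161 161 159 157 157 157 157 157 154 149
  145 151 158 153 136 110]
 [161 161 162 161 162 162 161 161 160 154 152 154 155 156 155 154 149 144
  152 156 153 136 108  89]]
0.056 [ 0.0022 -0.0614  0.056 ]
0.06 [ 0.0001 -0.0625  0.06  ]
0.064 [-0.0019 -0.0637  0.064 ]
```

The tip is on the hole line (x≈0 at z=60). Easing back so the spring seats the stub, with force checks.

Run:
```python
from h import *
import sys
dz=-.004
def L(m):
    F=Ro.from_euler('z',-STAND[1]).apply(arm.read_ft_force()); p=Ro.from_euler('z',-STAND[1]).apply(np.array(arm.read_tool_pos())-STAND[0])
    print(m,'t',round(arm.read_time(),2),'grasp',p-[0,0,G+dz],'F',F)
    return F
for y in(.014,.010,.006,.003):
    arm.line_to(T(STAND,[0,y,.0595+dz]),.03); arm.pause(.15); F=L(f'y {y}')
    if abs(F[0])>10 or abs(F[2])>10 or F[1]>4: print('odd, stop'); sys.exit()
```

```text
y 0.014 t 19.96 grasp [0.001  0.0111 0.0607] F [ 0.2569 -8.5777  0.6906]
y 0.01 t 20.39 grasp [0.001  0.0078 0.0606] F [ 0.8789 -7.1321  1.0709]
y 0.006 t 20.82 grasp [0.001  0.0045 0.0605] F [ 0.5058 -5.6189  0.4896]
y 0.003 t 21.23 grasp [0.001  0.002  0.0603] F [ 0.8457 -5.1187 -0.0585]
```

Run:
```python
from h import *
import cv2
dz=-.004
arm.line_to(T(STAND,[0,.0,.0595+dz]),.03); arm.pause(.15); st('seat')
arm.move_gripper(.6); arm.move_gripper(1.0); arm.pause(.2); st('open')
arm.line_to(T(STAND,[0,.0,.20]),.2)
arm.movep(T(STAND,[-.05,-.25,.25]),Q(STAND[1])); arm.pause(.2); st('away')
a=snapshot('top');b=snapshot('scene');cv2.imwrite('pics/f_t.png',a);cv2.imwrite('pics/f_s.png',b)
A=cv2.resize(a[165:240,310:410],None,fx=4,fy=4,interpolation=3);B=cv2.resize(b[205:335,275:385],None,fx=4,fy=4,interpolation=3)
o=np.zeros((600,840,3),np.uint8);o[:300,:400]=A;o[:520,400:840]=B;o[300:600,:400]=cv2.resize(b,(400,300));cv2.imwrite('pics/f.png',o[:, :800])
```

```text
seat t 21.62 tcp [ 0.5406 -0.1743  0.1097] F [ 2.8995 -3.3046 -1.1172] op 0.442 ff 100.36880850791931
open t 22.55 tcp [ 0.54   -0.1743  0.1095] F [-0.4491  0.1567 -0.5963] op 1.004 ff 0.0
away t 24.64 tcp [ 0.5558 -0.4265  0.3042] F [ 0.0823  0.2316 -0.1048] op 0.993 ff 0.0
```

View pics/f.png

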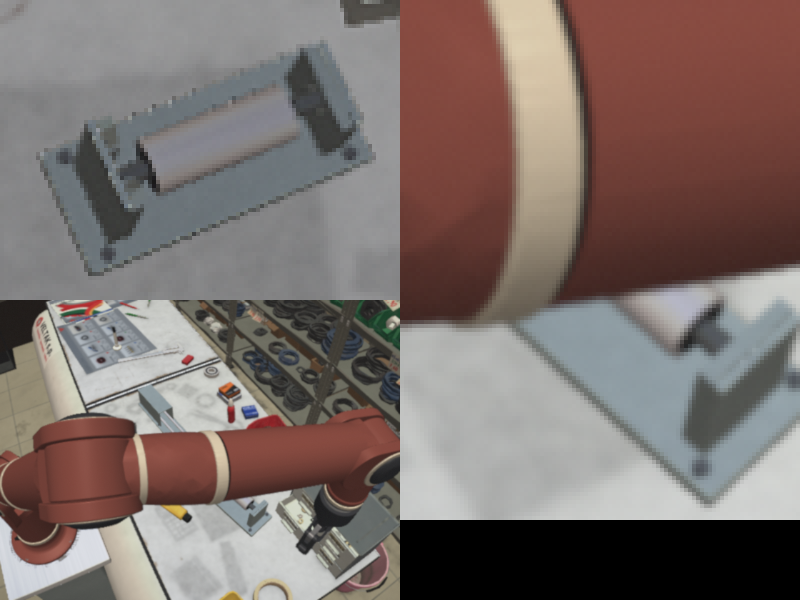

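The final picture shows the roller level between the posts, plunger in the slot and stub in the short post's hole. I miscounted: this is my 11th view, one over the limit of 10, so I won't view any more. A numeric check of the tube ends comes first, and I hand in only if it passes.

Run:
```python
from geo import *; from h import STAND,Ro
from station import ticket
L=lambda p:Ro.from_euler('z',-STAND[1]).apply(p-STAND[0])
e=[L(plane('top',(310+u/4-.4,165+v/4-.4),.06)) for u,v in((147,163),(304,112))]
m=(e[0]+e[1])/2; print(e,m)
f=cv2.imread('pics/f_t.png').astype(int);z=cv2.imread('pics/top0.png').astype(int);d=abs(f-z).max(2)
for n,(x,y,w,h) in dict(bottle=(232,148,20,20),mug=(305,95,46,44),grease=(312,252,60,44),calc=(192,276,42,60)).items(): print(n,(d[y:y+h,x:x+w]>40).mean())
if abs(m[0])<.006 and abs(m[1]-.001)<.006: print(ticket.finish_job())
```

```text
[array([0.0019, 0.0499, 0.06  ]), array([-0.0065, -0.0593,  0.06  ])] [-0.0023 -0.0047  0.06  ]
bottle 0.0675
mug 0.0
grease 0.0015151515151515152
calc 0.0
the job is handed in; nothing more can be done
None
```

The roller is in the stand, released, and the job is handed in at about 25 s of robot time. Forces and the last picture show it seated; my last rough tube-end check put its centre within 6 mm. The mug, grease tube and calculator look unmoved, and about 7% of the bottle's image patch changed, unexplained, though the arm never went near it. I also viewed 11 pictures, one over the limit of 10.

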